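# Hold a spring clip gaping over a job card

## Robot

A 6-joint arm with a two-finger parallel gripper is mounted at the origin on the work surface. World frame = base frame: x ahead of the robot, y to its left, z up, the work surface at z = 0. Lengths are in m, angles in rad, forces in N, time in s.
With the tool pointing down it reaches from about 0.3 to 0.775 m from the base axis. Payload 14.6 kg.
Tool frame: the origin (TCP) lies at the centre of the arm's flange, where the gripper is bolted on; the fingertips stand 199 mm ahead of it and the grasp point (between the pads) lies ctrl.tcp_to_grasp ahead of it (ctrl.tcp_to_grasp is the distance from the TCP to the grasp point, in m); z points along the fingers, y is the line along which they close (so a half turn about z gives the same grasp; the last joint's range is limited). The gripper opens to 94 mm and grips with 3 to 60 N. Pads are 16 mm wide; open, the fingers measure 119 mm over their backs; the gripper's body (75 mm by 177 mm) begins 78 mm behind the grasp point.
Start: joints at [1.091, 0.3, 1.521, -0, 1.321, -0.067], TCP at [0.221, 0.504, 0.405] pointing down, gripper open.
Joint ranges: [-3.03, 3.03], [-0.79, 2.21], [0.23, 2.52], [-1.04, 4.18], [0, 3.07], [-2.55, 2.55]. Speed limits (rad/s): [2.22, 2.22, 2.57, 3.14, 3.14, 3.14].

## Interface

Orientations are given as [roll, pitch, yaw] about the fixed x, y, z axes, in that order (R = Rz(yaw) Ry(pitch) Rx(roll)).
In Python, from station import ctrl gives the robot as it stands. The module is installed in compiled form; this text tells all that it offers.
- The arm moves only by the shell command python3 -m jog 'ROWS' [OPENING] [FORCE]. ROWS is JSON, a list of rows, each a list of 6 numbers: the shift along the tool's x, y, z in cm, then the turn, a rotation vector about the tool's x, y, z in rad. In form: [[tx, ty, tz, ax, ay, az], ...]. A call has 1 to 8 rows; each row is the pose to reach, as a shift and turn from the pose commanded when the call began, along the tool's axes at that moment; what a row does not reach only later rows make up. A row lasts 1/10 s, in which the tool goes at most 50 mm and 8.59 degrees, less where a joint would pass 70% of its speed; a pose out of reach is approached as far as the arm can. A call with a gripper value outside its range is refused whole. OPENING is the opening in per cent of the stroke, from 0 (shut) to 100 (fully open), set as the call begins (- or left out, the last holds). The fingers move at their own pace and stop on an object; FORCE is the grip in N (left out, the last holds). Time passes only in rows, so rows that repeat a pose let the fingers close. It gives the time, the measured TCP pose, the force, the opening and the grip force at its end, in the units of the state.
- ctrl.get_obs(): the state, without advancing time (a new reading comes with each control period).
- ctrl.camera(name): name is "scene" or "top" or "wrist"; returns a dict with "img" (400x640x3 uint8, blue, green, red), "intrinsics" (3x3 intrinsics, pixels), "R" (3x3) and "t" (3): a world point X has camera coordinates R X + t. Camera axes: x right, y down, z forward; pixel columns grow to the right and rows downward; lengths in m; the calibration is good to about 2 mm. A picture is of the moment at which its call begins. There is no depth.
- ctrl.hand_in(): hands the job in; it is judged then, once.
The state is a dict: "time_s": time; "qpos": joint angles; "joint_vel": joint speeds; "tau": joint torques, N m; "ee_pos": TCP position; "eef_rot": TCP orientation; "force": force on the tool from outside, world axes, zero at the start; "moment": the same for the moment, N m; "grip_width": finger opening in m; "grip_force": force on a finger pad.
Only numpy, scipy, OpenCV 4.12 (cv2) and the standard library are available. Lean on these libraries where they do the work, as an engineer would, in place of code of your own. Each camera call takes 0.05 s, during which the arm holds its last target. There are 200 camera calls.

## Task

Take the big spring clip off the wall of the parts box by squeezing its two handles together, carry it to the job card standing in its foot, and hold it there squeezed wide open over the middle of the card's top edge: square to the card and upright, one lip on each side and well down past the edge, touching the card nowhere, so that I can slip a tag in beside the card before the clip bites. Finish while still holding it open there: do not put it down, do not let it close, and do not knock the card or disturb the loose things lying about.

Things in the scene. Friction and masses are not known exactly. Their poses are not given: they have to be found in the camera images.
- clip_pivot (a point): the pivot pin of the loose spring clip: a big dark steel bulldog-type clip, 40 mm wide along the pin, about 80 mm tall, 65 g. z points up to its handles, y along the pin (and along the wall or card it straddles), x across, the way it opens. It starts clamped upright on the box wall, the pivot 20 mm above the rim, 95 mm above the table. A coil of 5 mm radius surrounds the pin
- clip_handles (a point): the middle between the clip's two flat steel handles, 32 mm above the pivot, axes as the clip's: pinch here along x. The handles, 40 mm wide, rise from 7 to 44 mm above the pivot, leaning out: 50 mm over the outside at the top as found. At the stop they are parallel, 22 mm over the outside, tops 49 mm above the pivot, so the clip sinks 5 to 10 mm in the fingers as it opens. Takes 8 N, at last 13 N
- clip_mouth (a point): the middle of the clip's mouth between its two lip tips, 34 mm below the pivot on the clip's centre plane, axes as the clip's. Fully squeezed, the lip tips are 26 mm apart at this height, 8 mm tall, and clear space reaches up to 5 mm below the pivot
- clip: the whole spring clip with both levers, origin on the pivot, the same point and axes as clip_pivot
- clip_lever_a (a joint): the steel lever on the clip's +x side turns about the pivot: 0 = shut (lips touching), 0.36 = fully squeezed, at its stop. It starts at about 0.04, biting the 4 mm box wall
- clip_lever_b (a joint): the steel lever on the clip's -x side turns about the pivot: 0 = shut (lips touching), 0.36 = fully squeezed, at its stop. It starts at about 0.04, biting the 4 mm box wall
- box_rim (a point): the middle of the rim of the parts box wall that carries the clip, 75 mm above the table; the wall is 4 mm thick and runs along this point's y axis, x points across it to the inside of the box. The clip is somewhere within 75 mm of this point along the wall
- parts_box: a fixed yellow card box full of blue connectors, 170 mm (x) by 260 mm (y), 75 mm tall, origin under its centre; the connectors stay below 60 mm
- card_stand: a loose dark steel foot, 56 by 130 by 22 mm tall, with the job card standing upright in its slot, 0.85 kg in all; origin under its centre, y along the card. The card is a white rigid sheet 148 mm wide (y), 3 mm thick (x), with its top edge 113 mm above the table
- card_edge (a point): the middle of the job card's top edge, 113 mm above the table; x is the card's normal, y runs along the edge, z up
- connector_a: a loose blue connector, 32 by 19 by 16 mm, near the card; leave alone
- connector_b: a loose blue connector, 32 by 19 by 16 mm, in front of the box; leave alone
- marker: a loose marker pen, 130 mm long, 17 mm thick, lying behind the card; leave alone
- binder_clip: a small black paper clip, 26 mm, lying in front of the box; not the clip asked for, leave alone
- terminal_tin: a small round steel tin, 52 mm across, 25 mm tall, beside the card; leave alone
- screwdriver: a screwdriver, 170 mm, lying in front of the card; leave alone
Things that resemble listed ones, but are neither listed nor needed, are in the scene too. What is shaped like the clip but red is not meant. What is shaped like the card_stand but blue is not meant.

How it is judged:
On the way:
1. the clip, squeezed open, is lifted clear of the box wall (value of joint each of clip_lever_a, clip_lever_b above 0.1 rad and contact force between clip and parts_box below 0.1 N and z of clip_mouth in the frame of box_rim above 0.005 m), for 0.2 s.
At the end, for the whole second after the job is handed in: The fingers hold the clip at rest, both levers past 0.24 rad, upright within 0.3 and square to the card within 0.2 rad; its mouth is 6 to 27 mm below the card's top edge, within 20 mm of the edge's middle and 8 mm of the card's plane; the clip touches neither card nor foot; the card stands (value of joint each of clip_lever_a, clip_lever_b above 0.24 rad and z of clip_mouth in the frame of card_edge between -0.027 and -0.006 m and x of clip_mouth in the frame of card_edge between -0.008 and 0.008 m and y of clip_mouth in the frame of card_edge between -0.02 and 0.02 m and angle between the y axis of clip and the y axis of card_edge, either way round below 0.2 rad and angle between clip's own z axis and vertical below 0.3 rad and contact force between clip and card_stand below 0.2 N and contact force between clip and the fingers above 3 N and linear speed of clip below 0.02 m/s and angle between card_stand's own z axis and vertical below 0.05 rad); the arm keeps its last pose, push and grip.
It fails at once if the clip bites or strikes the card or its foot (more than 6 N) (contact force between clip and card_stand above 6 N).
It fails at once if the card is knocked (its top edge moved more than 15 mm) (distance of card_edge from where it was at the start of the episode above 0.015 m).
It fails at once if a loose thing lying about is moved by more than 30 mm (distance of any of connector_a, connector_b, marker, binder_clip, terminal_tin, screwdriver from where it was at the start of the episode above 0.03 m).
It also fails if it takes over 38 s, if anything falls off the work surface, if the arm or the gripper's body presses on something with over 40 N, if the wrist force passes 120 N, or if a joint passes its speed limit or range.

## Working session

There is one attempt and no reset: what is moved stays moved. The work goes in short steps, Python scripts to look and compute and a shell command to move; the robot and the scene stay as the last step left them, time stands still between calls to the robot, and variables do not carry over. Pictures are saved under pics/ and viewed, at most 10 in all, crops included, and the job is handed in when it is done.

```bash
mkdir -p pics; python3 - <<'E'
from station import ctrl
import cv2,numpy as np
o=ctrl.get_obs();print(o['time_s'],o['ee_pos'],o['eef_rot'],o['grip_width'],ctrl.tcp_to_grasp)
for n in['top','scene']:
    c=ctrl.camera(n);cv2.imwrite(f'pics/{n}0.png',c['img']);np.savez(f'{n}0.npz',**c)
    print(n,c['intrinsics'].tolist(),(-c['R'].T@c['t']).round(3),c['R'].round(3).tolist())
E
```

```text
0.0 [0.2206283  0.50377518 0.40406452] [-3.14041438e+00 -1.04124545e-04  2.72882240e+00] 0.09399478472145861 0.1804
top [[368.6603716021396, 0.0, 320.0243774086986], [0.0, 368.6603716021396, 199.3920720002233], [0.0, 0.0, 1.0]] [0.362 0.029 0.937] [[0.014, -1.0, -0.022], [-0.98, -0.009, -0.197], [0.197, 0.024, -0.98]]
scene [[394.0921771087118, 0.0, 324.6173278362234], [0.0, 394.0921771087118, 194.78298274566703], [0.0, 0.0, 1.0]] [1.    0.192 0.918] [[-0.328, 0.945, -0.001], [0.805, 0.278, -0.524], [-0.494, -0.173, -0.852]]
```

View pics/top0.png

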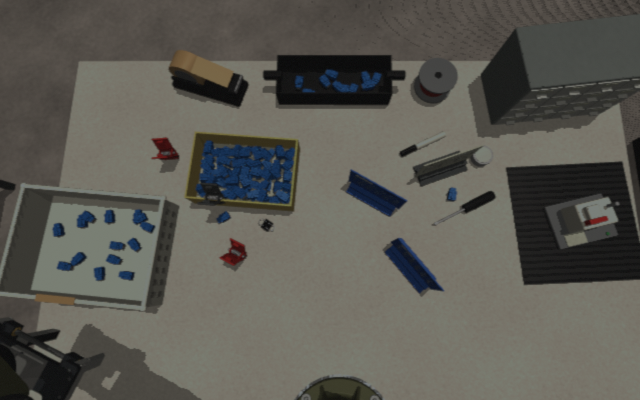

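View pics/scene0.png

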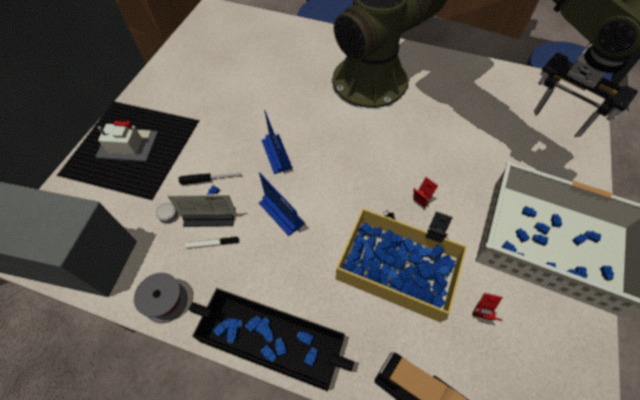

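The top view shows the dark clip at about (210,190), on the box's near wall. The grey-white card in its dark foot is at about (440,168), with the tin at (482,155). I'll zoom in on both.

```bash
python3 - <<'E'
import cv2,numpy as np
a=cv2.imread('pics/top0.png');b=cv2.imread('pics/scene0.png')
def z(i,x,y):return cv2.resize(i[y:y+74,x:x+99],(396,296),interpolation=cv2.INTER_CUBIC)
m=np.vstack([np.hstack([z(a,180,150),z(a,400,130)]),np.hstack([z(b,390,190),z(b,155,165)])])
m=np.clip(m*1.5,0,255).astype('uint8');cv2.imwrite('pics/z0.png',m)
E
```

```text
(no output)
```

View pics/z0.png

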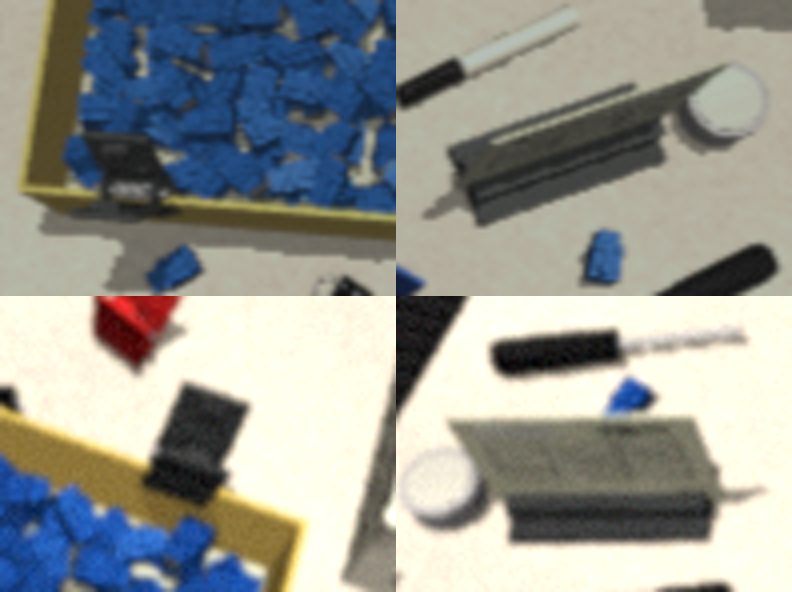

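```bash
cat > h.py <<'E'
import numpy as np
def ray(c,p):
    d=c['R'].T@np.linalg.inv(c['intrinsics'])@np.r_[p,1.];return -c['R'].T@c['t'],d
def onz(c,p,z):
    o,d=ray(c,p);return (o+d*(z-o[2])/d[2]).round(4)
def proj(c,X):
    q=c['intrinsics']@(c['R']@np.asarray(X)+c['t']);return (q[:2]/q[2]).round(1)
def tri(c1,p1,c2,p2):
    o1,d1=ray(c1,p1);o2,d2=ray(c2,p2);s=np.linalg.lstsq(np.c_[d1,-d2],o2-o1,rcond=None)[0]
    a=o1+s[0]*d1;b=o2+s[1]*d2;return ((a+b)/2).round(4),np.linalg.norm(a-b).round(4)
E
python3 - <<'E'
from h import *
T=dict(np.load('top0.npz'));S=dict(np.load('scene0.npz'))
zt=lambda x,y,ox,oy:(ox+x/4,oy+y/4)
tL=zt(455,150,400,130) if 0 else (400+(455-396)/4,130+150/4); tR=(400+(730-396)/4,130+65/4)
sR=(155+(450-396)/4,165+(420-296)/4); sL=(155+(695-396)/4,165+(420-296)/4)
for n,a,b in(('left',tL,sL),('right',tR,sR)):
    print(n,tri(T,a,S,b),onz(T,a,.113),onz(S,b,.113))
print('rim L,R',onz(T,(180+22/4,150+192/4),.075),onz(T,(296,207),.075))
print('rim scene',onz(S,(390,190+(410-296)/4),.075),onz(S,(390+300/4,190+(522-296)/4),.075))
print('clip rim top',onz(T,(180+132/4,150+203/4),.075),'scene',onz(S,(390+187/4,190+(488-296)/4),.075))
# plate corners in both: far handle in top, upper plate in scene
print(onz(T,(180+85/4,150+133/4),.139),onz(T,(180+150/4,150+137/4),.139),onz(S,(390+185/4,190+(383-296)/4),.139),onz(S,(390+248/4,190+(403-296)/4),.139))
E
```

```text
left (array([ 0.6087, -0.1771,  0.1108]), np.float64(0.0163)) [ 0.6051 -0.1686  0.113 ] [ 0.6107 -0.1847  0.113 ]
right (array([ 0.6576, -0.328 ,  0.1103]), np.float64(0.005)) [ 0.6576 -0.3295  0.113 ] [ 0.6587 -0.3234  0.113 ]
rim L,R [0.536  0.3742 0.075 ] [0.5166 0.107  0.075 ]
rim scene [0.5232 0.1928 0.075 ] [0.538  0.3754 0.075 ]
clip rim top [0.5298 0.307  0.075 ] scene [0.5378 0.3094 0.075 ]
[0.5572 0.3158 0.139 ] [0.5552 0.2789 0.139 ] [0.5085 0.2872 0.139 ] [0.5097 0.323  0.139 ]
```

```bash
python3 -m jog '[[-4.6,-0.8,0,0,0,0.15],[-9.2,-1.5,0,0,0,0.3],[-13.8,-2.2,0,0,0,0.45],[-18.4,-3,0,0,0,0.6],[-23,-3.8,0,0,0,0.75],[-27.6,-4.5,0,0,0,0.9],[-32.2,-5.3,0,0,0,1.05],[-36.7,-6,0,0,0,1.2]]' 100 && python3 -m jog '[[0,0,0,0,0,0.031],[0,0,0,0,0,0.031],[0,0,0,0,0,0.031]]'
python3 - <<'E'
from station import ctrl
from h import *
import cv2
o=ctrl.get_obs();print(o['ee_pos'],o['eef_rot'])
c=ctrl.camera('wrist');cv2.imwrite('pics/w1.png',np.clip(c['img']*1.5,0,255).astype('uint8'));np.savez('w1.npz',**c)
print((-c['R'].T@c['t']).round(3),c['R'].round(3).tolist(),proj(c,(.533,.302,.139)),proj(c,(.533,.302,.075)))
E
```

```text
time_s: 0.9
ee_pos: [0.5342, 0.3002, 0.4044]
eef_rot: [-3.141, 0.0, 1.522]
force: [-0.2, 1.2, 0.1]
grip_width: 0.0942
grip_force: 0.0
time_s: 1.2
ee_pos: [0.5324, 0.3019, 0.4044]
eef_rot: [-3.141, 0.0, 1.5]
force: [-0.5, 0.4, 0.5]
grip_width: 0.0942
grip_force: 0.0
[0.53239017 0.30191686 0.40437083] [-3.14101580e+00  2.55101830e-04  1.49963571e+00]
[0.539 0.384 0.384] [[0.997, -0.072, -0.001], [-0.069, -0.957, 0.281], [-0.021, -0.28, -0.96]] [322.2 213.1] [322.3 190.3]
```

View pics/w1.png

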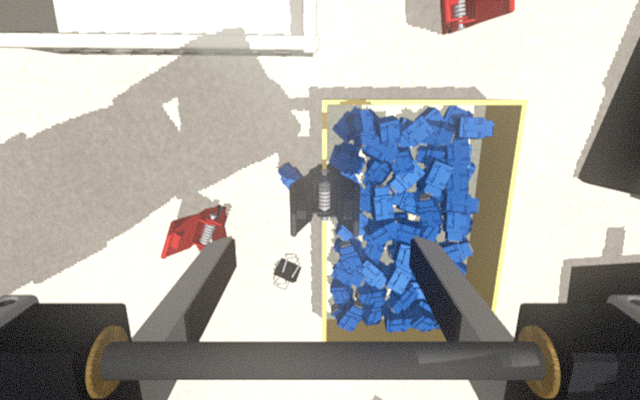

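The clip is centred near pixel (325,207). The tops of its handles lie at columns 291 and 358, and the coil runs over rows 180–213. The box wall comes in at about column 325.

```bash
python3 - <<'E'
from h import *
c=dict(np.load('w1.npz'))
for p,z in (((291,235),.139),((358,234),.139),((358,182),.139),((291,184),.139),((324,181),.098),((324,213),.098),((324,102),.075),((325,340),.075)):print(p,onz(c,p,z))
E
```

```text
(291, 235) [0.509  0.2868 0.139 ]
(358, 234) [0.5579 0.2841 0.139 ]
(358, 182) [0.5596 0.323  0.139 ]
(291, 184) [0.5127 0.325  0.139 ]
(324, 181) [0.5354 0.3157 0.098 ]
(324, 213) [0.5334 0.2883 0.098 ]
(324, 102) [0.5398 0.3773 0.075 ]
(325, 340) [0.5245 0.146  0.075 ]
```

```bash
python3 -m jog '[[0.1,0.2,3,0,0,0],[0.1,0.2,6,0,0,0],[0.1,0.2,9,0,0,0],[0.1,0.2,9.9,0,0,0],[0.1,0.2,9.9,0,0,0],[0.1,0.2,9.9,0,0,0]]' 100; python3 -m jog '[[0,0,0,0,0,0],[0,0,0,0,0,0],[0,0,0,0,0,0],[0,0,0,0,0,0],[0,0,0,0,0,0],[0,0,0,0,0,0],[0,0,0,0,0,0],[0,0,0,0,0,0]]' 0 28
python3 -m jog '[[0,0,0,0,0,0],[0,0,0,0,0,0],[0,0,0,0,0,0],[0,0,0,0,0,0]]'
python3 - <<'E'
from station import ctrl
from h import *
import cv2
c=ctrl.camera('wrist');np.savez('w2.npz',**c);s=ctrl.camera('scene');np.savez('s2.npz',**s)
b=cv2.resize(s['img'][150:280,380:510],(400,400),interpolation=cv2.INTER_CUBIC)
a=c['img'][:,120:520]
cv2.imwrite('pics/w2.png',np.clip(np.hstack([a,b])*1.5,0,255).astype('uint8'))
E
```

```text
time_s: 1.85
ee_pos: [0.5348, 0.3029, 0.3073]
eef_rot: [3.14, -0.001, 1.499]
force: [0.2, -0.7, -0.5]
grip_width: 0.0941
grip_force: 0.0
time_s: 2.65
ee_pos: [0.5348, 0.3024, 0.3055]
eef_rot: [-3.141, 0.0, 1.498]
force: [-0.9, 0.2, -0.8]
grip_width: 0.0334
grip_force: 7.8
time_s: 3.05
ee_pos: [0.5348, 0.3025, 0.3056]
eef_rot: [-3.142, 0.0, 1.498]
force: [0.8, 0.2, -0.3]
grip_width: 0.0214
grip_force: 28.0
```

View pics/w2.png

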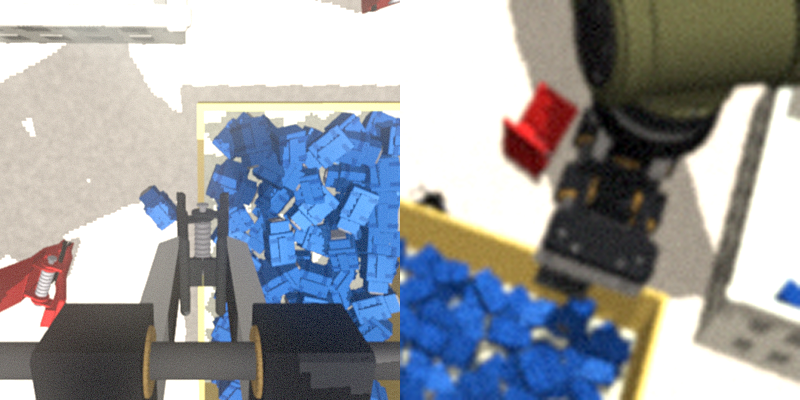

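The fingers closed to 21 mm and the handles are parallel, so the clip is at its stop. Now I lift it straight up.

```bash
python3 -m jog '[[0,0,-1.5,0,0,0],[0,0,-3.5,0,0,0],[0,0,-6,0,0,0],[0,0,-9,0,0,0],[0,0,-12,0,0,0],[0,0,-13,0,0,0],[0,0,-13,0,0,0],[0,0,-13,0,0,0]]'
python3 - <<'E'
from station import ctrl
from h import *
import cv2
c=ctrl.camera('wrist');np.savez('w3.npz',**c);s=ctrl.camera('scene');np.savez('s3.npz',**s)
b=cv2.resize(s['img'][120:250,380:510],(400,400),interpolation=cv2.INTER_CUBIC)
cv2.imwrite('pics/w3.png',np.clip(np.hstack([c['img'][:,120:520],b])*1.5,0,255).astype('uint8'))
E
```

```text
time_s: 3.95
ee_pos: [0.5348, 0.3024, 0.4344]
eef_rot: [-3.14, 0.001, 1.498]
force: [-0.3, 0.1, -1.0]
grip_width: 0.0216
grip_force: 28.0
```

View pics/w3.png

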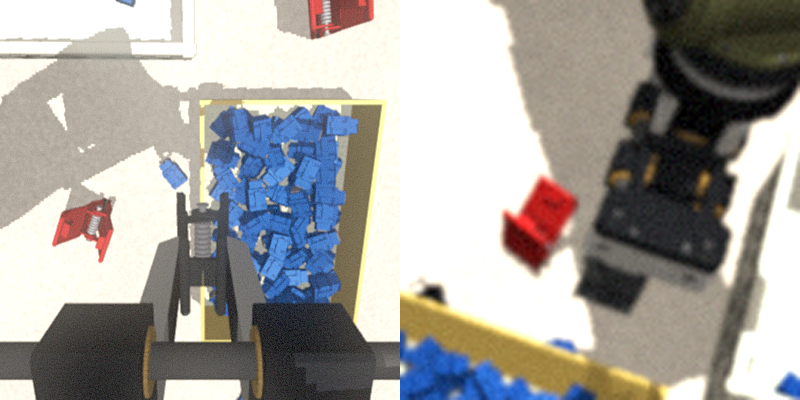

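The clip is clear of the wall and held firmly. Next I carry it towards the card.

```bash
python3 -m jog '[[-2,0.5,0,0,0,0],[-5.5,1.4,0,0,0,0],[-9.2,2.4,0,0,0,0],[-13,3.3,0,0,0,0],[-16.6,4.3,0,0,0,0],[-20.2,5.2,0,0,0,0],[-23.8,6.1,0,0,0,0],[-27.4,7,0,0,0,0]]'; python3 -m jog '[[-3.6,0.9,0,0,0,-0.05],[-7.2,1.8,0,0,0,-0.1],[-10.8,2.8,0,0,0,-0.15],[-14.4,3.7,0,0,0,-0.2],[-18,4.6,0,0,0,-0.25],[-21.6,5.5,0,0,0,-0.3],[-25,6.4,0,0,0,-0.35],[-27.3,7,0,0,0,-0.39]]';python3 -m jog '[[0,0,0,0,0,0],[0,0,0,0,0,0],[0,0,0,0,0,0]]'
python3 - <<'E'
from station import ctrl
from h import *
import cv2
S=dict(np.load('s3.npz'));o,d=ray(S,(447.3,218.5));n=np.array([np.cos(-.073),np.sin(-.073),0]);p=np.array([.5348,.3024,0])+n*.015
print('lip bottom',o+d*((p-o)@n)/(d@n))
o=ctrl.get_obs();print(o['ee_pos'],o['eef_rot'],o['grip_force'])
I=[]
for k in('wrist','top','scene'):
    c=ctrl.camera(k);np.savez(k[0]+'4.npz',**c);I.append(c)
    print(k,proj(c,(.634,-.254,.113)),proj(c,(.608,-.177,.113)),proj(c,(.658,-.327,.113)))
cv2.imwrite('pics/w4.png',np.clip(I[0]['img']*1.5,0,255).astype('uint8'))
E
```

```text
time_s: 4.85
ee_pos: [0.5847, 0.0226, 0.4345]
eef_rot: [-3.14, 0.0, 1.498]
force: [0.5, -1.0, -1.3]
grip_width: 0.0218
grip_force: 28.0
time_s: 5.65
ee_pos: [0.6346, -0.2557, 0.4339]
eef_rot: [-3.14, -0.001, 1.888]
force: [0.1, -1.4, -0.8]
grip_width: 0.0212
grip_force: 28.0
time_s: 5.95
ee_pos: [0.6347, -0.2523, 0.4352]
eef_rot: [-3.141, -0.001, 1.888]
force: [-0.2, 0.0, -1.2]
grip_width: 0.0215
grip_force: 28.0
lip bottom [0.55007574 0.30562283 0.19139106]
[ 0.6346575  -0.25229731  0.4352082 ] [-3.14109156e+00 -6.37167447e-04  1.88808956e+00] 27.982362899565487
wrist [320.4 194. ] [319.3  96.8] [320.6 273.8]
top [451.4 155.8] [418.4 166.3] [482.4 146.1]
scene [199.3 195.8] [233.2 196. ] [167.3 195.4]
```

View pics/w4.png

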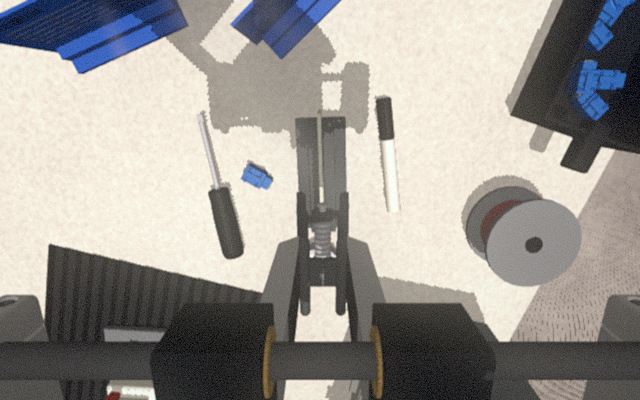

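The card's top edge runs from (319,110) to (322,205), nearly in line with the clip. The screwdriver, pen and connector are all clear of it. I'll refine the edge position and check the clip's height in the scene view.

```bash
python3 - <<'E'
from station import ctrl
from h import *
import cv2
W=dict(np.load('w4.npz'));S=dict(np.load('s4.npz'));T=dict(np.load('t4.npz'))
g=W['img'].max(axis=2).astype(int)
for r in(104,106,108,110,112,114,118,140,165,190):print(r,g[r,312:330])
A=onz(W,(319.5,110),.113);B=onz(W,(321.5,195),.113);u=(B-A)/np.linalg.norm(B-A);print(A,B,'yaw',np.arctan2(u[0],-u[1]),'mid',A+.074*u)
print(W['intrinsics'][0,0],-W['R'].T@W['t'])
t=np.array([.6347,-.2523,.4352])
for d in (.205,.21,.215,.22,.225):print(d,proj(W,t-[0,0,d]))
x,y=150,130
b=cv2.resize(S['img'][y:y+100,x:x+100],(400,400),interpolation=cv2.INTER_CUBIC);a=cv2.resize(T['img'][110:210,400:500],(400,400),interpolation=cv2.INTER_CUBIC)
cv2.imwrite('pics/s4.png',np.clip(np.hstack([a,b])*1.8,0,255).astype('uint8'))
E
```

```text
104 [109 105 109 108 111 111 109 109 112 123 155 159 165 161 160 162 160 158]
106 [109 106 107 111 106 112 107 111 109 103 119 150 162 163 162 161 160 159]
108 [108 108 106 104 114 111 111 104 103 106 120 157 159 157 161 156 140 152]
110 [104 106 106 113 109 108  88  82  82  95 112 113 113 119 127 130 108 110]
112 [110 112 111 113 107  97  80  81  88  95 109 111 113 108 109 106 110 107]
114 [108 108 109 113 110 103 105 100  98  97 101 110 109 112 109 109 110 112]
118 [ 60  60  57  60  61  94 105 109  96  73  63  55  53  53  58  57  49  54]
140 [ 75  70  70  70  64  81 104 114 102  90  75  73  73  84  76  83  76  77]
165 [ 74  74  72  78  74  74  86 108 113 105  80  71  80  82  84  83  84  81]
190 [ 83  81  76  66  68  71  67 115 157 162 154 119  82  82  84  82  84  84]
[ 0.6113 -0.1868  0.113 ] [ 0.6352 -0.2546  0.113 ] yaw 0.3389068120040507 mid [ 0.63590177 -0.25659078  0.113     ]
360.6779510124171 [ 0.61008638 -0.1745562   0.41533549]
0.205 [321.2 247.3]
0.21 [321.3 243.8]
0.215 [321.3 240.4]
0.22 [321.3 237.1]
0.225 [321.4 234. ]
```

View pics/s4.png

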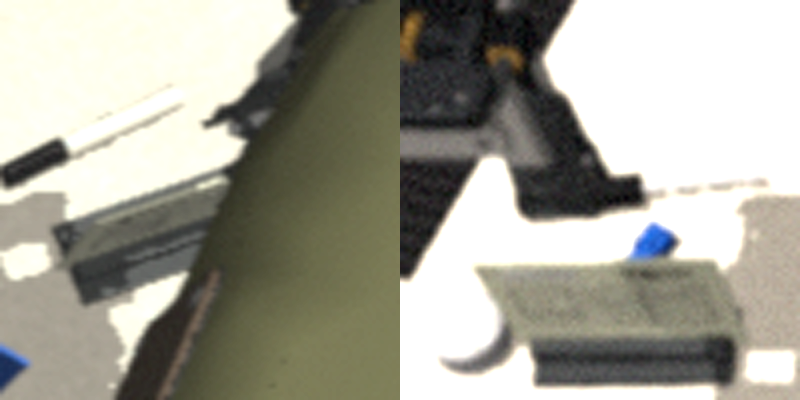

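Clip and card line up within a millimetre or so. The scene view shows the clip's bottom in front of the screwdriver, so it can't be read there. I'll lower the clip to just above the card, correcting 4.5 mm along it, and look again.

```bash
python3 -m jog '[[-0.4,0,1,0,0,-0.02],[-0.4,0,2.5,0,0,-0.02],[-0.4,0,4,0,0,-0.02],[-0.4,0,5,0,0,-0.02],[-0.4,0,5,0,0,-0.02],[-0.4,0,5,0,0,-0.02]]'
python3 - <<'E'
from station import ctrl
from h import *
import cv2
W=ctrl.camera('wrist');S=ctrl.camera('scene');np.savez('w5.npz',**W);np.savez('s5.npz',**S)
a=cv2.resize(W['img'][60:260,220:420],(400,400),interpolation=cv2.INTER_CUBIC)
b=cv2.resize(S['img'][140:240,150:250],(400,400),interpolation=cv2.INTER_CUBIC)
cv2.imwrite('pics/s5.png',np.clip(np.hstack([a,b])*1.8,0,255).astype('uint8'))
E
```

```text
time_s: 6.7
ee_pos: [0.6359, -0.2571, 0.3859]
eef_rot: [3.141, 0.0, 1.908]
force: [0.0, 0.9, -0.4]
grip_width: 0.0215
grip_force: 28.0
```

View pics/s5.png

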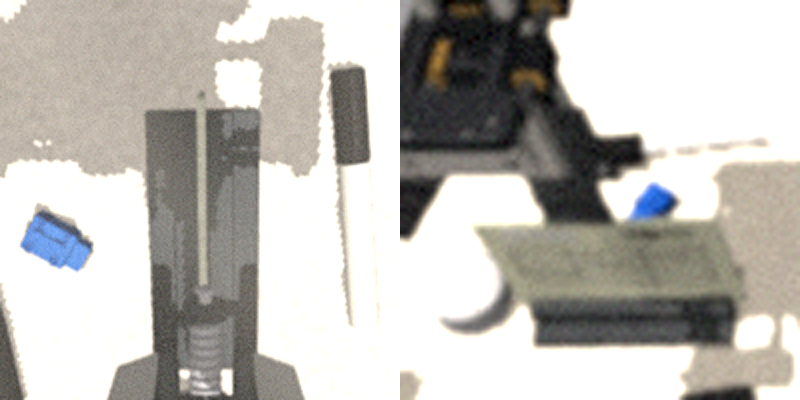

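The wrist view shows the card's edge centred under the coil, at crop column 203 against 204. In the scene view the clip's front lip ends right at the card edge line, at crop (577,222), so the lip bottom is at about z 0.14. I need to lower it about 44 mm more.

```bash
python3 - <<'E'
from h import *
W=dict(np.load('w5.npz'));S=dict(np.load('s5.npz'))
n=np.array([np.cos(.338),np.sin(.338),0]);
for k in(.012,.015,.018):
    p=np.array([.636,-.257,0])+n*k;o,d=ray(S,(194.4,195.5));print(k,(o+d*((p-o)@n)/(d@n)).round(4))
A=onz(W,(321.2,106.5),.113);B=onz(W,(321.2,190),.113);u=(B-A)/np.linalg.norm(B-A);print(A,'yaw',np.arctan2(u[0],-u[1]),'mid',A+.074*u)
E
python3 -m jog '[[0,0,0.7,0,0,0],[0,0,1.4,0,0,0],[0,0,2.1,0,0,0],[0,0,2.8,0,0,0],[0,0,3.4,0,0,0],[0,0,3.8,0,0,0],[0,0,3.8,0,0,0],[0,0,3.8,0,0,0]]'
python3 - <<'E'
from station import ctrl
from h import *
import cv2
W=ctrl.camera('wrist');S=ctrl.camera('scene');np.savez('w6.npz',**W);np.savez('s6.npz',**S)
a=cv2.resize(W['img'][60:260,220:420],(400,400),interpolation=cv2.INTER_CUBIC)
b=cv2.resize(S['img'][160:230,160:230],(400,400),interpolation=cv2.INTER_CUBIC)
cv2.imwrite('pics/s6.png',np.clip(np.hstack([a,b])*1.8,0,255).astype('uint8'))
E
```

```text
0.012 [ 0.6472 -0.2528  0.1353]
0.015 [ 0.6494 -0.25    0.1402]
0.018 [ 0.6516 -0.2472  0.1451]
[ 0.6116 -0.1877  0.113 ] yaw 0.3352268274777964 mid [ 0.63594477 -0.25758084  0.113     ]
time_s: 7.6
ee_pos: [0.6358, -0.2571, 0.3478]
eef_rot: [3.141, 0.0, 1.908]
force: [-0.4, -0.0, -0.4]
grip_width: 0.0214
grip_force: 28.0
```

View pics/s6.png

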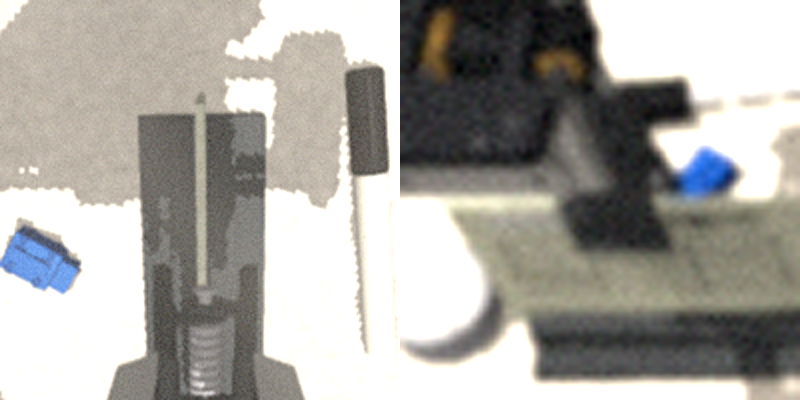

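The front lip now covers the card face, with its bottom at crop (621,248), and the card edge stays centred under the coil. I'll check the height, then lower 7 mm more.

```bash
python3 - <<'E'
from h import *
S=dict(np.load('s6.npz'))
n=np.array([np.cos(.338),np.sin(.338),0])
for k in(.012,.015,.018):
    p=np.array([.636,-.257,0])+n*k;o,d=ray(S,(198.7,203.4));print(k,(o+d*((p-o)@n)/(d@n)).round(4))
E
python3 -m jog '[[0,0,0.3,0,0,0],[0,0,0.6,0,0,0],[0,0,0.7,0,0,0],[0,0,0.7,0,0,0],[0,0,0.7,0,0,0],[0,0,0.7,0,0,0],[0,0,0.7,0,0,0]]'
```

```text
0.012 [ 0.6472 -0.2527  0.0989]
0.015 [ 0.6494 -0.25    0.104 ]
0.018 [ 0.6516 -0.2472  0.1091]
time_s: 8.4
ee_pos: [0.6358, -0.2571, 0.3407]
eef_rot: [3.142, 0.0, 1.908]
force: [0.1, -0.7, -0.3]
grip_width: 0.0219
grip_force: 28.0
```

```bash
python3 -m jog '[[-0.2,0,0.2,0,0,0],[-0.2,0,0.2,0,0,0],[-0.2,0,0.2,0,0,0],[-0.2,0,0.2,0,0,0],[-0.2,0,0.2,0,0,0]]'; python3 -c "
from station import ctrl
print(ctrl.hand_in())"
```

```text
time_s: 8.9
ee_pos: [0.6365, -0.259, 0.3387]
eef_rot: [-3.142, -0.0, 1.908]
force: [-0.3, 0.1, -1.2]
grip_width: 0.0215
grip_force: 28.0
the job is handed in; nothing more can be done
None
```

I handed the job in at 8.9 s with the clip still held wide open (fingers 21.5 mm apart, 28 N grip) over the middle of the card's top edge. By my measurements its mouth is about 9–23 mm below the edge; I felt no contact with the card, and no verdict came back.

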